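Put the hanging parts cup away on the sliding tray

TASK

Lift the deep metal parts cup up and off its hook and nest it upright, all the way down, into the matching cup on the sliding tray, and let go of it. Only then push the tray gently away from the robot until it is fully home against its stop. Leave the shallow cup hanging and everything else on the bench where it is.

Things in the scene. Friction and masses are not known exactly. Their poses are not given: they have to be found in the camera images.
- cup: The deep cup to move: aluminium, round, tapered, 70 mm deep, 50 to 100 g, hanging upright by its wire loop on either of the rack's two hooks. Origin: centre of its underside; z up its axis; the loop is on its +x side. Outside radius 19 mm at the underside, growing evenly to 31 mm at the top; wall 2 mm. Stacking bead, 31.5 mm radius, 44 to 48 mm above the origin.
- cup_rim (a point): Centre of the deep cup's mouth, 70 mm above its origin. A straight rim band, 64 mm outside diameter, 14 mm tall, ends here: a place to grip, fingers closing along the cup's y, TCP about 4 mm below this point so that the fingertips stay above the bead and clear of the lower cup when nesting.
- cup_loop (a point): Middle of the deep cup's loop, a flat rectangle of 5 mm wire, 62 mm above the cup's origin and 42 mm from its axis; clear opening 15 mm wide, from the cup wall to 51 mm from the axis. A hook end stands up through it: lift straight up at least 25 mm before moving sideways.
- tray_cup (a point): A cup of exactly the deep cup's shape, riveted upright to the sliding tray, empty, its loop towards the robot. This point: centre of its underside, 10 mm above the bench. Mouth: 28.5 mm inside radius, 70 mm above this point. x: the way the tray slides home. A fully nested cup has its bead on this rim and its origin 26 mm above this point on the same axis, any turn about it; side play about 2 mm.
- shallow_cup: A bystander: same material, rim, bead and loop as the deep cup but only 45 mm deep. It hangs on the rack's other hook, 150 mm from the deep cup. Origin: centre of its underside.
- hook_left (a point): Top end of the upturned hook on the rack's +y end (150 mm from the other). The rack is a fixed low steel frame, 142 mm tall, 272 mm long, beyond the cups as seen from the robot; its hooks point towards the robot. x axis: from hook to frame. The hook's end stands 17.5 mm above the arm on which the loop rests.
- hook_right (a point): Top end of the upturned hook on the rack's -y end, as above.
- tray_front (a point): The point to push: on the front face (the side towards the robot) of the tray's upright front panel, in the middle of its width, 45 mm above the bench and 19 mm below the panel's top edge. The panel is 125 mm wide. x axis: horizontal, the direction in which the tray slides home; y: along the panel. The tray's cup axis lies 72 mm behind this face.
- tray (a joint): How far the tray has been pushed in along its slide (m): 0 fully pulled out, 0.100 fully home against the stop. It starts between 0 and 0.03. It slides with about 2.5 N friction, stays where it is left, has no spring.
- optic_a: A bystander, loose on the bench: a bare metal optical module, 62 x 14 x 12 mm. Origin: centre of its underside.
- optic_b: A bystander, loose on the bench: a second optical module like the first. Origin: centre of its underside.
- driver: A bystander, loose on the bench: a screwdriver lying flat. Origin: centre of its underside.
- tape: A bystander, loose on the bench: a roll of tape lying flat, 90 mm across, 24 mm high. Origin: centre of its underside.
- cleaner: A bystander, loose on the bench: a white bottle, 56 mm across, 150 mm tall. Origin: centre of its underside.
- carton: A bystander, loose on the bench: a small carton, 120 x 90 x 50 mm. Origin: centre of its underside.
- mug: A bystander, loose on the bench: a white mug, 80 mm across, 90 mm tall. Origin: centre of its underside.

How it is judged:
By the outcome, as a careful person would: the job done as asked, in the order asked, and still so for the second after the job is handed in, with the robot touching nothing.
It also fails if it takes over 64 s, if anything falls off the work surface, if the arm or the gripper's body presses on something with over 40 N, if the wrist force passes 120 N, or if a joint passes its speed limit or range.

ROBOT

A 6-joint arm with a two-finger parallel gripper is mounted at the origin on the work surface. World frame = base frame: x ahead of the robot, y to its left, z up, the work surface at z = 0. Lengths are in mm, angles in rad, forces in N, time in s.
With the tool pointing down it reaches from about 350 to 850 mm from the base axis. Payload 8.1 kg.
Tool frame: the origin (TCP) lies between the finger pads, 19 mm behind the fingertips; this is the grasp point; z points along the fingers, x is the direction in which the jaws open and shut, and the axes are right-handed (so a half turn about z gives the same grasp; the last joint's range is limited). The gripper opens to 93 mm and grips with 3 to 60 N. Pads are 15 mm wide; open, the fingers measure 128 mm over their backs; the gripper's body (75 mm by 188 mm) begins 65 mm behind the grasp point.
Start: joints at [1.164, 0.13, 1.488, -0, 1.523, -0.085], TCP at [189.743, 569.212, 237.435] pointing down, gripper open.
Joint ranges: [-2.96, 2.96], [-0.89, 2.26], [0.02, 2.5], [-1.34, 4.48], [0, 2.73], [-2.66, 2.66]. Speed limits (rad/s): [2.39, 2.39, 2.79, 3.14, 3.14, 3.14].

INTERFACE

Orientations are given as a rotation vector (axis times angle).
In Python, from station import readout, optics, workorder, nets gives the robot as it stands.
- The arm moves only by the tool apply_moves, never from a script. Its argument "steps" is one flat list of numbers, 5 for each row, row after row: the shift along the tool's x, y, z in cm, then the turn about the tool's z in degrees, then the closure, from -1 (fully open) to 1 (shut). In form: [x, y, z, turn, fingers, x, y, z, turn, fingers, ...]. A call has 1 to 5 rows; each row is the pose to reach, as a shift and turn from the pose commanded when the call began, along the tool's axes at that moment; what a row does not reach only later rows make up. A row lasts 1/12 s, in which the tool goes at most 41.7 mm and 7.16 degrees, less where a joint would pass 70% of its speed; a pose out of reach is approached as far as the arm can. A call with a gripper value outside its range is refused whole. The fingers move at their own pace and stop on an object; "force" is the grip in N (left out, the last holds). Time passes only in rows, so rows that repeat a pose let the fingers close. It gives the time, the measured TCP pose, the force and the opening at its end, in the units of the state.
- readout.read_state(): the state, without advancing time (a new reading comes with each control period).
- optics.camera(name): name is "side" or "top" or "wrist"; returns the picture (420x560x3 uint8, blue, green, red); there is no depth.
- optics.get_calibration(name): a dict with "K" (3x3 intrinsics, pixels), "rvec" (rotation vector, rad) and "tvec" (3), from world to camera coordinates, as OpenCV has them. Camera axes: x right, y down, z forward; pixel columns grow to the right and rows downward; lengths in mm; the calibration is good to about 2 mm. The wrist camera is an equidistant fisheye: a pixel r from the principal point sees the ray r / f radians off the axis. A picture is of the moment at which its call begins: read the wrist's pose just before it. get_calibration takes no time and is no camera call; for the wrist camera it gives the pose at the moment of the call.
- workorder.hand_in(): hands the job in, once; it reports no verdict.
Trained networks look in the newest picture that a camera, given by its name, has taken for a name from the list of things; names that differ only in an ending like _2 or _b are one class to them, and where a whole thing is asked for, a point or a joint stands for the part that bears it (a point fixed in the world has none). Each returns a list of dicts, best first, with "p" (0 to 1); they miss things now and then, are a little off and sometimes report something else, mostly with a low value. They report only what shows in the picture. A call takes as long as a camera call.
- nets.spot_in(camera, name): "centre" ([row, column] in pixels, amid what is visible of it).
- nets.regions_of(camera, name): "region" (420x560 bool, what is visible of it) and "centre" ([row, column] in pixels, amid what is visible of it).
The state is a dict: "time": time; "q": joint angles; "joint_velocities": joint speeds; "tau": joint torques, N m; "tcp_pos": TCP position; "tcp_rot": TCP orientation; "wrist_force": force on the tool from outside, world axes, zero at the start; "moment": the same for the moment, N m; "opening": opening from 0.0 (shut) to 1.0 (fully open).
Only numpy, scipy, OpenCV 4.12 (cv2) and the standard library are available. Lean on these libraries where they do the work, as an engineer would, in place of code of your own. Each camera call takes 0.05 s, during which the arm holds its last target. There are 200 camera calls.

## Working session

There is one attempt and no reset: what is moved stays moved. The work goes in short steps, Python scripts to look and compute and a tool call to move; the robot and the scene stay as the last step left them, time stands still between calls to the robot, and variables do not carry over. Pictures are saved under pics/ and viewed, about 8 in all and at most 12, crops included, and the job is handed in when it is done.

Besides the shell and the picture viewer there is one more tool, called after "Request:" by a JSON object that holds its "api" and its "payload". apply_moves: Moves the arm, as the interface text tells. Its arguments: {"type":"object","properties":{"steps":{"type":"array"},"force":{"type":"number"}},"required":["steps"]}

```bash
mkdir -p pics; ls; python3 - <<'E'
from station import readout, optics, nets
import cv2, numpy as np
s=readout.read_state(); print(s)
ims=[]
for c in ("side","top"):
    im=optics.camera(c); ims.append(im); cv2.imwrite(f"pics/{c}0.png",im)
    k=optics.get_calibration(c); print(c,k)
    for n in ("cup","shallow_cup","tray_cup","tray_front","hook_left","cup_loop","cup_rim","tray"):
        try: print(c,n,[(np.round(d["centre"]).tolist(),round(d["p"],2)) for d in nets.spot_in(c,n)[:3]])
        except Exception as e: print(c,n,e)
E
```

```text
pics
{'time': 0.0, 'q': array([ 1.16358744e+00,  1.31154199e-01,  1.48927759e+00, -5.45990021e-06,
        1.52300073e+00, -8.53928740e-02]), 'joint_velocities': array([-0.00241495, -0.00089756, -0.00043701,  0.00089017, -0.00121375,
       -0.00014297]), 'tau': array([-1.12872225e-03, -5.59787285e+01, -4.91795075e+01,  7.69171910e-02,
        3.41619586e-02, -1.46362954e-04]), 'tcp_pos': array([189.53705184, 568.71041119, 236.39251178]), 'tcp_rot': array([ 2.54788153e+00,  1.83628291e+00, -2.47501160e-03]), 'wrist_force': array([-0.04407395, -0.38862953, -0.28031566]), 'moment': array([-0.00325219, -0.03419881,  0.04074642]), 'opening': 1.0003227111520778}
side {'K': array([[438.35042455,   0.        , 281.01777137],
       [  0.        , 438.35042455, 205.2495248 ],
       [  0.        ,   0.        ,   1.        ]]), 'rvec': array([ 2.34116704, -0.11159128,  0.0717779 ]), 'tvec': array([-516.07663406,  103.06926416, 1182.84980021])}
side cup [([308.0, 312.0], 0.73)]
side shallow_cup [([255.0, 282.0], 0.6)]
side tray_cup [([181.0, 291.0], 0.69)]
side tray_front [([179.0, 291.0], 0.73), ([310.0, 317.0], 0.62)]
side hook_left [([315.0, 335.0], 0.58)]
side cup_loop [([311.0, 314.0], 0.97)]
side cup_rim [([309.0, 316.0], 0.95)]
side tray [([126.0, 267.0], 0.36)]
top {'K': array([[505.47733207,   0.        , 277.42741873],
       [  0.        , 505.47733207, 209.73140571],
       [  0.        ,   0.        ,   1.        ]]), 'rvec': array([ 2.23482414, -2.17036683,  0.0399097 ]), 'tvec': array([ -45.23964386,  512.94500468, 1528.22206924])}
top cup []
top shallow_cup [([210.0, 334.0], 0.96)]
top tray_cup [([189.0, 212.0], 0.83)]
top tray_front [([188.0, 211.0], 0.78), ([185.0, 349.0], 0.24)]
top hook_left [([182.0, 351.0], 0.92)]
top cup_loop [([200.0, 384.0], 0.98)]
top cup_rim [([198.0, 385.0], 0.83), ([189.0, 210.0], 0.67)]
top tray [([187.0, 209.0], 0.71)]
```

View pics/side0.png

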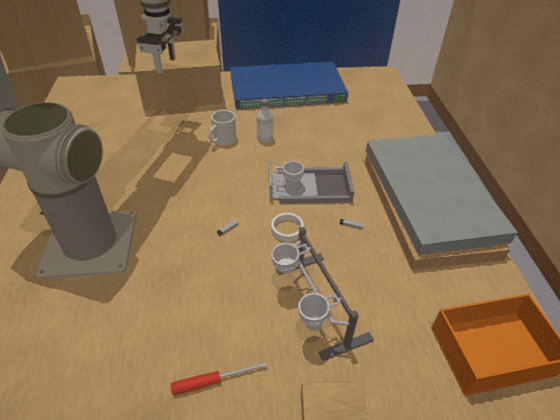

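View pics/top0.png

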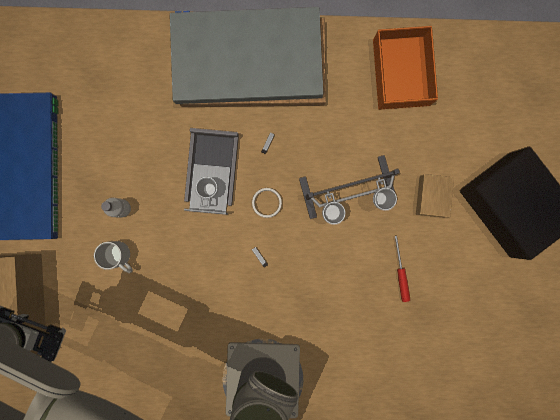

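```bash
cat > h.py <<'E'
from station import readout, optics, nets
import cv2, numpy as np
from scipy.spatial.transform import Rotation as R
def ray(c,px,k=None):  # px=(u,v)
    k=k or optics.get_calibration(c); K=np.array(k["K"]); Rm=R.from_rotvec(k["rvec"]).as_matrix(); t=np.array(k["tvec"])
    x=(px[0]-K[0,2])/K[0,0]; y=(px[1]-K[1,2])/K[1,1]
    if c=="wrist":
        r=np.hypot(x,y); d=np.array([x/r*np.sin(r),y/r*np.sin(r),np.cos(r)]) if r>0 else np.array([0,0,1.])
    else: d=np.array([x,y,1.])
    d=Rm.T@d; return -Rm.T@t, d/np.linalg.norm(d)
def atz(c,px,z,k=None):
    o,d=ray(c,px,k); return o+d*(z-o[2])/d[2]
def tri(*rays):
    A=sum(np.eye(3)-np.outer(d,d) for o,d in rays); b=sum((np.eye(3)-np.outer(d,d))@o for o,d in rays)
    p=np.linalg.solve(A,b); return p,[round(float(np.linalg.norm(np.cross(p-o,d))),1) for o,d in rays]
def proj(c,P,k=None):
    k=k or optics.get_calibration(c); K=np.array(k["K"]); p=R.from_rotvec(k["rvec"]).as_matrix()@np.array(P)+k["tvec"]
    if c=="wrist":
        th=np.arctan2(np.hypot(p[0],p[1]),p[2]); f=np.hypot(p[0],p[1]); p=np.array([p[0]/f*th,p[1]/f*th,1])
    else: p=p/p[2]
    return K[:2,:2]@p[:2]+K[:2,2]
def totool(P):
    s=readout.read_state(); return R.from_rotvec(s["tcp_rot"]).inv().apply(np.array(P)-s["tcp_pos"])/10
E
python3 - <<'E'
from h import *
t=cv2.imread("pics/top0.png");s=cv2.imread("pics/side0.png")
a=cv2.resize(t[140:240,300:420],None,fx=4,fy=4,interpolation=2)   # 480x400
b=cv2.resize(s[230:370,265:365],None,fx=4,fy=4,interpolation=2)
c=cv2.resize(t[120:220,180:245],None,fx=4,fy=4,interpolation=2)
H=560; im=np.zeros((H,400+480-80,3),np.uint8)
im[:560,:400]=b; im[:400,400:]=a[:,80:]
cv2.imwrite("pics/z1.png",im)
im=np.zeros((400,660,3),np.uint8); im[:,:260]=c
im[:,260:]=cv2.resize(s[140:240,260:360],None,fx=4,fy=4,interpolation=2)
cv2.imwrite("pics/z2.png",im)
for n in [((197,385),(309,314)),((189,210),(181,291)),((210,334),(255,282))]:
    (a,b),(c,d)=n; print(tri(ray("top",(b,a)),ray("side",(d,c))))
E
```

```text
(array([ 553.02464947, -332.64258222,  120.88547475]), [1.8, 1.8])
(array([568.21944133, 174.10244401,  31.30053996]), [1.4, 1.4])
(array([ 506.55572961, -188.66664679,  126.78429375]), [7.1, 7.1])
```

View pics/z1.png

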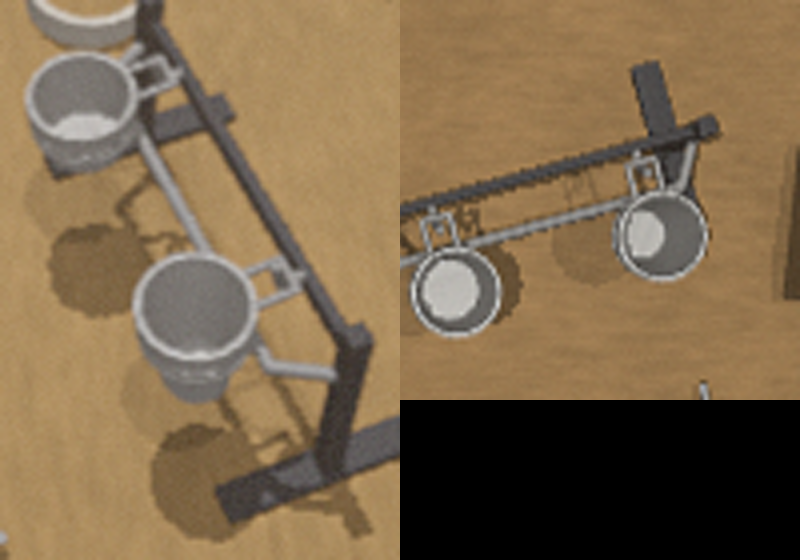

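View pics/z2.png

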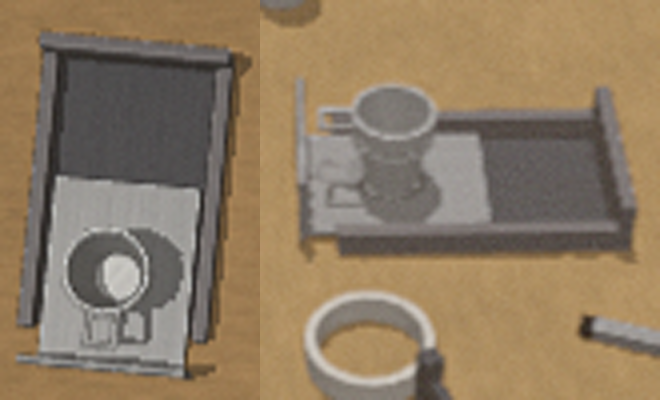

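```bash
python3 - <<'E'
from h import *
np.set_printoptions(precision=1,suppress=True)
D,e=tri(ray("top",(384.9,198.4)),ray("side",(313.5,305.8)));print("deep mouth",D,e)
S,e=tri(ray("top",(333.6,212.4)),ray("side",(285.2,254.2)));print("shallow mouth",S,e)
T,e=tri(ray("top",(206.5,186.6)),ray("side",(293.1,167.6)));print("tray mouth",T,e)
z=D[2]-8
L=atz("top",(381.1,183.4),z); Lt=atz("top",(205.,201.5),72)
print("loop deep",L,np.linalg.norm((L-D)[:2]),np.degrees(np.arctan2(*(L-D)[1::-1])))
print("loop tray",Lt,Lt-T,np.degrees(np.arctan2(*(T-Lt)[1::-1])))
print("shallow->deep dir",np.linalg.norm((S-D)[:2]),np.degrees(np.arctan2(*(S-D)[1::-1]))-90)
c=lambda x,y:(180+x/4-.4,120+y/4-.4)
a,b=atz("top",c(28,325),30),atz("top",c(51,55),30);print("rail",np.degrees(np.arctan2(*(b-a)[1::-1])),a,b)
a,b=atz("top",c(200,340),30),atz("top",c(228,70),30);print("rail",np.degrees(np.arctan2(*(b-a)[1::-1])))
a,b=atz("top",c(18,358),64),atz("top",c(188,375),64);print("panel",np.degrees(np.arctan2(*(a-b)[1::-1]))-90,a,b,np.linalg.norm(a-b))
E
```

```text
deep mouth [ 550.  -330.7  130.2] [0.2, 0.2]
shallow mouth [ 506.8 -188.1  128.4] [0.0, 0.0]
tray mouth [572.3 177.7  80.5] [0.4, 0.4]
loop deep [ 592.9 -320.8  122.2] 43.98217964413997 13.029794004065728
loop tray [529.6 181.8  72. ] [-42.7   4.1  -8.5] -5.439266274492113
shallow->deep dir 149.03345035237464 16.854172429467397
rail -2.8124343051914233 [532.  243.2  30. ] [736.3 233.1  30. ]
rail -4.041976671614995
panel -4.034203534369169 [505.9 243.5  64. ] [497.1 118.4  64. ] 125.35011998338571
```

Request:
{"api": "apply_moves", "payload": {"steps": [-2,3.5,0,7,-1,-3.9,7,0,14,-1,-5.9,10.4,0,21,-1,-7.8,13.9,0,28,-1,-9.8,17.4,0,35,-1], "force": 15}}

```text
time: 1.32
tcp_pos: [324.6, 419.9, 237.6]
tcp_rot: [-2.985, -0.977, -0.001]
wrist_force: [0.3, 0.2, -0.1]
opening: 1.001
```

Request:
{"api": "apply_moves", "payload": {"steps": [0.4,4,0,7,-1,0.8,8,0,14,-1,1.3,12,0,21,-1,1.7,16,0,28,-1,2.1,20,0,35,-1]}}

```text
time: 1.73
tcp_pos: [460.9, 271.4, 237.8]
tcp_rot: [-3.141, -0.033, -0.001]
wrist_force: [0.5, 1.1, 0.5]
opening: 1.002
```

Request:
{"api": "apply_moves", "payload": {"steps": [0.6,4,0,7,-1,1.2,8,0,14,-1,1.8,12,0,21,-1,2.4,16,0,28,-1,3,20,0,35,-1]}}

```text
time: 2.15
tcp_pos: [495.3, 72.1, 237.7]
tcp_rot: [-3.006, 0.913, -0.001]
wrist_force: [1.2, 0.8, 0.5]
opening: 0.999
```

Request:
{"api": "apply_moves", "payload": {"steps": [2.7,3,0,7,-1,5.5,6,0,14,-1,8.2,9,0,21,-1,11,12,0,28,-1,13.7,15,0,35,-1]}}

```text
time: 2.57
tcp_pos: [527.0, -128.9, 237.7]
tcp_rot: [-2.592, 1.775, -0.001]
wrist_force: [0.3, 1.0, -0.1]
opening: 1.002
```

```bash
python3 -c "
from h import *
print(totool([550,-330.7,237]),readout.read_state()['tcp_rot'])"
```

```text
[19.65074461  5.15347453  0.07811317] [-2.59207650e+00  1.77455596e+00 -1.17554988e-03]
```

Request:
{"api": "apply_moves", "payload": {"steps": [4,1,0,2,-1,8,2,0,4,-1,12,3.1,0,4,-1,16,4.2,0,4,-1,19.6,5.2,0,4,-1]}}

```text
time: 2.98
tcp_pos: [550.4, -330.8, 237.4]
tcp_rot: [2.534, -1.857, 0.001]
wrist_force: [0.6, 0.9, 0.2]
opening: 1.001
```

Request:
{"api": "apply_moves", "payload": {"steps": [0,0,0,0,-1,0,0,0,0,-1]}}

```text
time: 3.15
tcp_pos: [550.0, -330.1, 236.5]
tcp_rot: [2.532, -1.86, -0.002]
wrist_force: [-0.1, 0.9, -0.1]
opening: 0.997
```

```bash
python3 - <<'E'
from h import *
s=readout.read_state(); print(s["tcp_pos"],s["tcp_rot"])
im=optics.camera("wrist"); k=optics.get_calibration("wrist"); print(k)
for n in ("cup","cup_rim","cup_loop","hook_right","shallow_cup"):
    print(n,[(np.round(d["centre"]).tolist(),round(d["p"],2)) for d in nets.spot_in("wrist",n)[:3]])
P=[550,-330.7,130.2]; d=np.array([np.cos(np.radians(17)),np.sin(np.radians(17)),0])
print(proj("wrist",P,k))
for a in np.linspace(0,2*np.pi,40):
    cv2.circle(im,tuple(int(v) for v in np.round(proj("wrist",np.array(P)+[31*np.cos(a),31*np.sin(a),0],k))),0,(0,0,255),-1)
cv2.circle(im,tuple(int(v) for v in np.round(proj("wrist",np.array(P)+d*42-[0,0,8],k))),1,(0,255,0),-1)
cv2.imwrite("pics/w1.png",im)
E
```

```text
[ 549.97958477 -330.08944897  236.48156174] [ 2.53154751e+00 -1.86032897e+00 -2.02611453e-03]
{'K': array([[325.1922621 ,   0.        , 282.40619108],
       [  0.        , 325.1922621 , 210.51113685],
       [  0.        ,   0.        ,   1.        ]]), 'rvec': array([-2.37338599,  1.73894464,  0.20874791]), 'tvec': array([-480.06433838,  385.58454129,  490.49163237])}
cup [([209.0, 282.0], 0.95)]
cup_rim [([212.0, 287.0], 0.92)]
cup_loop [([211.0, 280.0], 0.84)]
hook_right [([138.0, 220.0], 0.83)]
shallow_cup [([206.0, 118.0], 0.79)]
[283.57925935 214.96871214]
```

View pics/w1.png

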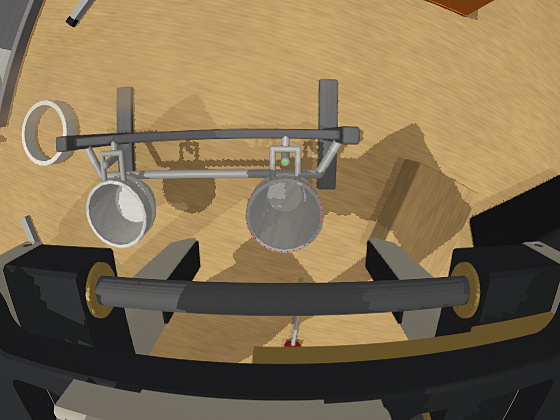

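Request:
{"api": "apply_moves", "payload": {"steps": [0,0,2.5,0,-1,0,0,5,0,-1,0,0,7.5,0,-1,0,0,9.5,0,-1,0,0,11,0,-1]}}

```text
time: 3.87
tcp_pos: [550.0, -326.4, 125.4]
tcp_rot: [2.536, -1.854, -0.003]
wrist_force: [0.7, -0.2, 0.4]
opening: 1.001
```

Request:
{"api": "apply_moves", "payload": {"steps": [0,0,0,0,-1,0,0,0,0,0,0,0,0,0,0.4,0,0,0,0,1,0,0,0,0,1], "force": 15}}

```text
time: 4.28
tcp_pos: [551.6, -328.6, 129.4]
tcp_rot: [-2.535, 1.856, -0.005]
wrist_force: [0.1, 0.1, 0.6]
opening: 0.767
```

Request:
{"api": "apply_moves", "payload": {"steps": [0,0,0,0,1,0,0,0,0,1,0,0,0,0,1,0,0,0,0,1]}}

```text
time: 4.62
tcp_pos: [551.0, -328.6, 128.3]
tcp_rot: [2.534, -1.856, 0.002]
wrist_force: [-0.9, -1.1, 5.2]
opening: 0.672
```

Request:
{"api": "apply_moves", "payload": {"steps": [0,0,-0.8,0,1,0,0,-1.8,0,1,0,0,-3,0,1,0,0,-4.2,0,1,0,0,-5.5,0,1]}}

```text
time: 5.03
tcp_pos: [550.6, -328.1, 184.0]
tcp_rot: [-2.534, 1.856, -0.0]
wrist_force: [0.7, -0.2, -0.5]
opening: 0.669
```

Request:
{"api": "apply_moves", "payload": {"steps": [0,0,-2,0,1,0,0,-4,0,1,0,0,-4,0,1,0,0,-4,0,1,0,0,-4,0,1]}}

```text
time: 5.45
tcp_pos: [550.5, -328.0, 222.2]
tcp_rot: [2.535, -1.856, -0.0]
wrist_force: [-0.9, -0.7, -1.0]
opening: 0.671
```

```bash
python3 - <<'E'
from h import *
s=readout.read_state(); print(s["tcp_pos"],s["tcp_rot"],s["opening"],s["wrist_force"])
w=optics.camera("wrist"); a=optics.camera("side")
im=np.zeros((560,760,3),np.uint8); im[:,:400]=cv2.resize(a[215:355,270:370],None,fx=4,fy=4,interpolation=2)
im[:270,400:]=cv2.resize(w,(360,270)); t=optics.camera("top"); im[280:520,400:720]=cv2.resize(t[150:230,330:437-0],(320,240))
cv2.imwrite("pics/l1.png",im)
print(totool([572.3,177.7,250]))
E
```

```text
[ 550.46896014 -327.99209755  222.17552782] [ 2.53450328e+00 -1.85625839e+00 -3.17301276e-04] 0.6707729228279412 [-0.88170426 -0.68834762 -1.04094039]
[-47.50637623 -17.37514942  -2.85172784]
```

View pics/l1.png

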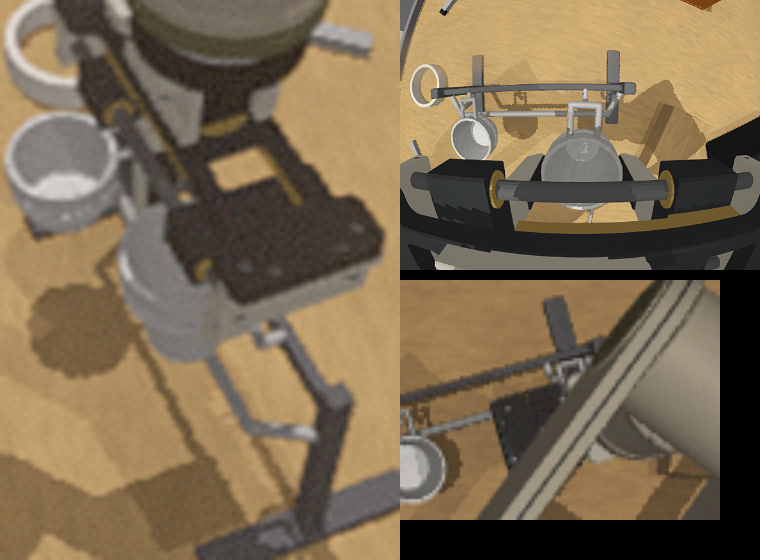

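Request:
{"api": "apply_moves", "payload": {"steps": [-1.5,-0.5,-0.5,0,1,-4,-1.5,-1,0,1,-7,-2.6,-1.5,0,1,-10.3,-3.8,-1.5,0,1,-13.7,-5,-1.5,0,1]}}

```text
time: 6.02
tcp_pos: [556.6, -180.6, 237.3]
tcp_rot: [-2.534, 1.857, 0.001]
wrist_force: [0.8, 0.0, 0.3]
opening: 0.676
```

Request:
{"api": "apply_moves", "payload": {"steps": [-3.4,-1.2,0,0,1,-6.8,-2.4,0,0,1,-10.2,-3.6,0,0,1,-13.6,-4.9,0,0,1,-17,-6.2,0,0,1]}}

```text
time: 6.43
tcp_pos: [563.9, 0.8, 237.1]
tcp_rot: [2.534, -1.856, -0.001]
wrist_force: [0.9, -0.0, -0.4]
opening: 0.674
```

Request:
{"api": "apply_moves", "payload": {"steps": [-3.4,-1.2,0,0,1,-6.8,-2.4,0,0,1,-10.2,-3.6,0,0,1,-13,-4.8,0,0,1,-15,-5.5,0,0,1]}}

```text
time: 6.85
tcp_pos: [570.9, 161.6, 236.9]
tcp_rot: [2.536, -1.854, -0.002]
wrist_force: [0.5, -0.2, 0.3]
opening: 0.671
```

```bash
python3 -c "
from h import *
print(totool([572.3,177.7,215]),readout.read_state()['tcp_pos'],readout.read_state()['tcp_rot'])"
```

```text
[-1.49128193 -0.62871022  2.19340561] [570.862259   161.56623607 236.92389587] [ 2.53645491e+00 -1.85360012e+00 -1.98051649e-03]
```

Request:
{"api": "apply_moves", "payload": {"steps": [-0.5,-0.2,1.5,0,1,-1,-0.4,3,0,1,-1.5,-0.6,4.5,0,1,-1.5,-0.6,6.2,0,1,-1.5,-0.6,6.2,0,1]}}

```text
time: 7.27
tcp_pos: [570.0, 174.5, 170.8]
tcp_rot: [2.531, -1.852, -0.008]
wrist_force: [-0.6, 0.3, -1.3]
opening: 0.672
```

```bash
python3 - <<'E'
from h import *
s=readout.read_state(); print(s["tcp_pos"],s["tcp_rot"],s["opening"],s["wrist_force"])
w=optics.camera("wrist"); k=optics.get_calibration("wrist"); np.savez("k.npz",**k); cv2.imwrite("pics/w2raw.png",w); a=optics.camera("side"); cv2.imwrite("pics/s2raw.png",a)
M=R.from_rotvec(s["tcp_rot"]); C=s["tcp_pos"]
for z,c,r in ((3,(0,0,255),32),(3,(0,255,255),30)):
  for t in np.linspace(0,2*np.pi,72):
    u=proj("wrist",C+[r*np.cos(t),r*np.sin(t),z],k); cv2.circle(w,tuple(int(v) for v in np.round(u)),0,c,-1)
T=np.array([572.3,177.7,80.5])
for t in np.linspace(0,2*np.pi,72):
    u=proj("wrist",T+[31*np.cos(t),31*np.sin(t),0],k); cv2.circle(w,tuple(int(v) for v in np.round(u)),0,(0,255,0),-1)
im=np.zeros((600,800,3),np.uint8)
im[:400,:]=cv2.resize(w[100:300,80:480],(800,400),interpolation=2)
b=a[110:210,245:345]; im[400:,:200]=cv2.resize(b,(200,200),interpolation=2)
cv2.imwrite("pics/w2.png",im)
E
```

```text
[570.01343536 174.54526382 170.75070511] [ 2.53113745 -1.85185401 -0.00785716] 0.6722773540656402 [-0.63981219  0.26168657 -1.31593389]
```

View pics/w2.png

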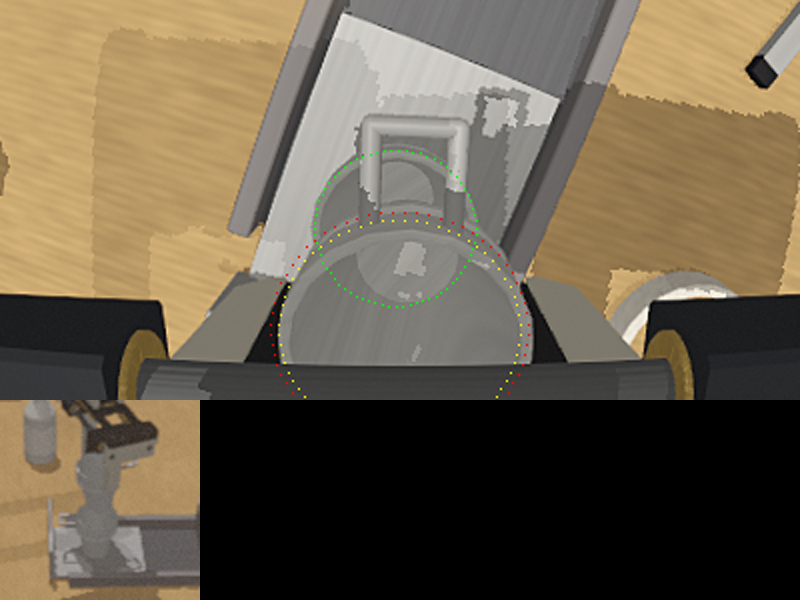

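Request:
{"api": "apply_moves", "payload": {"steps": [0,0,0,0,1,0,0,0,0,1,0,0,0,0,1]}}

```text
time: 7.62
tcp_pos: [573.8, 174.1, 176.9]
tcp_rot: [-2.533, 1.856, -0.002]
wrist_force: [0.3, -0.2, -1.5]
opening: 0.674
```

```bash
python3 - <<'E'
from h import *
np.set_printoptions(precision=2,suppress=True)
for i in range(4):
    s=readout.read_state(); print(s["time"],s["tcp_pos"],s["tcp_rot"],totool([572.3,177.7,170]))
    w=optics.camera("wrist")
k=optics.get_calibration("wrist"); cv2.imwrite("pics/w3raw.png",w)
s=readout.read_state();C=s["tcp_pos"]
M=R.from_rotvec(s["tcp_rot"])
for r,c in ((32,(0,0,255)),):
  for t in np.linspace(0,2*np.pi,72):
    u=proj("wrist",C+M.apply([r*np.cos(t),r*np.sin(t),-3]),k); cv2.circle(w,tuple(int(v) for v in np.round(u)),0,c,-1)
T=np.array([572.3,177.7,80.5])
for t in np.linspace(0,2*np.pi,72):
    u=proj("wrist",T+[31*np.cos(t),31*np.sin(t),0],k); cv2.circle(w,tuple(int(v) for v in np.round(u)),0,(0,255,0),-1)
im=cv2.resize(w[150:300,180:380],(800,600),interpolation=2)
cv2.imwrite("pics/w3.png",im)
E
```

```text
7.6167 [573.83 174.14 176.9 ] [-2.53  1.86 -0.  ] [-0.39  0.04  0.69]
7.6667 [573.74 174.11 176.71] [-2.53  1.86 -0.  ] [-0.39  0.03  0.67]
7.7167 [573.61 174.08 176.42] [-2.53  1.86 -0.  ] [-0.38  0.02  0.64]
7.7667 [573.5  174.1  176.23] [-2.53  1.86 -0.  ] [-0.38  0.01  0.62]
```

View pics/w3.png

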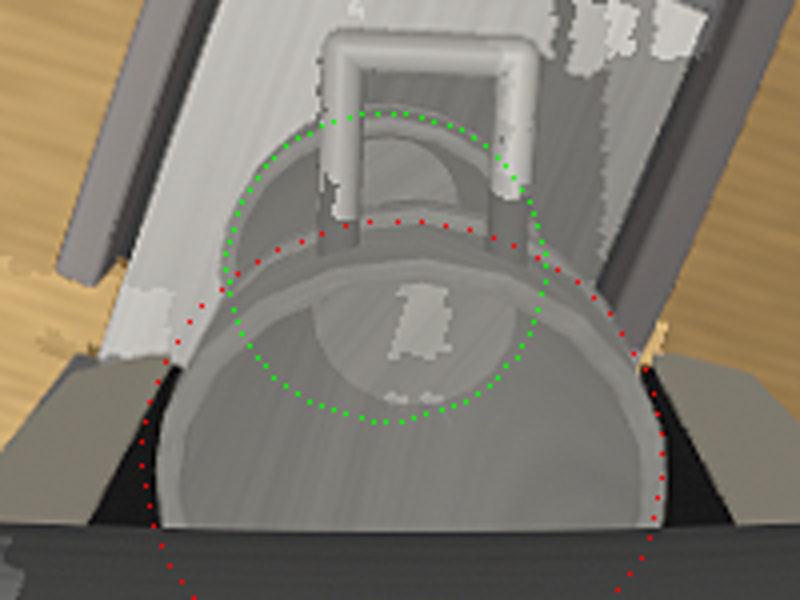

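```bash
python3 - <<'E'
from h import *
from scipy.optimize import least_squares
np.set_printoptions(precision=1,suppress=True)
k=optics.get_calibration("wrist"); s=readout.read_state(); C=s["tcp_pos"]; M=R.from_rotvec(s["tcp_rot"])
def circ(c,r):
    t=np.linspace(0,2*np.pi,180); P=C+M.apply(np.c_[c[0]+r*np.cos(t),c[1]+r*np.sin(t),0*t+c[2]])
    return (np.array([proj("wrist",p,k) for p in P])-[180,150]+.4)*4
def ext(c,r): q=circ(c,r); return q[:,0].min(),q[:,0].max(),q[:,1].min(),q[:,1].max()
m=least_squares(lambda c:np.array(ext(c,32))[:3]-[160,666,258],[0,0,-3]).x; print("mouth in tool mm",m)
f=least_squares(lambda c:np.array(ext([c[0],c[1],m[2]+68],17.3))[[0,1,3]]-[315,516,404],[0,0]).x; print("floor",f,ext([f[0],f[1],m[2]+68],17.3))
zt=totool([572.3,177.7,80.5])*10
t=least_squares(lambda c:np.array(ext([c[0],c[1],zt[2]],31))[[0,2]]-[221,104],zt[:2]).x; print("tray mouth",t,"from map",zt)
cam=-R.from_rotvec(k["rvec"]).inv().apply(k["tvec"]); print("cam",M.inv().apply(cam-C))
E
```

```text
mouth in tool mm [ 1.3  5.  -0.2]
floor [ 1.9 -0.3] (np.float64(315.96726110695874), np.float64(515.0318318099249), np.float64(213.1825969357071), np.float64(403.95670836143086))
tray mouth [-5.  -1.7] from map [-3.8  0.  95.5]
cam [   0.9  -64.7 -148.5]
```

Request:
{"api": "apply_moves", "payload": {"steps": [-0.35,-0.15,0,0,1,-0.65,-0.3,1,0,1,-0.65,-0.3,2,0,1,-0.65,-0.35,3,0,1,-0.65,-0.4,4,0,1]}}

```text
time: 8.23
tcp_pos: [574.3, 181.5, 133.4]
tcp_rot: [2.534, -1.855, -0.002]
wrist_force: [0.1, -0.0, -0.1]
opening: 0.672
```

Request:
{"api": "apply_moves", "payload": {"steps": [0,0,0,0,1,0,0,0.2,0,1,0,-0.05,0.5,0,1,0,-0.1,0.8,0,1]}}

```text
time: 8.57
tcp_pos: [576.2, 181.7, 127.9]
tcp_rot: [-2.534, 1.856, -0.001]
wrist_force: [-1.9, -1.6, 2.7]
opening: 0.672
```

Request:
{"api": "apply_moves", "payload": {"steps": [0,0,0,0,1,0,0,0,0,1,0,0,0,0,1]}}

```text
time: 8.82
tcp_pos: [576.0, 181.7, 127.5]
tcp_rot: [2.534, -1.856, 0.0]
wrist_force: [-1.2, -1.4, -2.0]
opening: 0.673
```

```bash
python3 - <<'E'
from h import *
s=readout.read_state(); print(s["tcp_pos"],s["wrist_force"],s["moment"])
k=optics.get_calibration("wrist"); s=readout.read_state(); C=s["tcp_pos"]; M=R.from_rotvec(s["tcp_rot"])
w=optics.camera("wrist"); a=optics.camera("side"); t=optics.camera("top")
for m,r,c in (((0,0,0),32,(0,0,255)),):
  for q in np.linspace(0,2*np.pi,72):
    u=proj("wrist",C+M.apply([m[0]+r*np.cos(q),m[1]+r*np.sin(q),m[2]]),k); cv2.circle(w,tuple(int(v) for v in np.round(u)),0,c,-1)
T=np.array([572.3,177.7,80.5])
for q in np.linspace(0,2*np.pi,72):
    u=proj("wrist",T+[31*np.cos(q),31*np.sin(q),0],k); cv2.circle(w,tuple(int(v) for v in np.round(u)),0,(0,255,0),-1)
im=np.zeros((600,800,3),np.uint8)
im[:,:400]=cv2.resize(w[150:300,230:330],(400,600),interpolation=2)
im[:450,:600]=cv2.resize(w[150:300,180:380],(600,450),interpolation=2)
im[450:,:]=0
im[:300,600:]=cv2.resize(a[130:205,265:315],(200,300),interpolation=2)
im[300:,600:]=cv2.resize(t[150:225,180:230],(200,300),interpolation=2)
cv2.imwrite("pics/w4.png",im)
E
```

```text
[575.96056193 181.71628144 127.5229893 ] [-1.18797602 -1.39436852 -1.96585054] [-2.25287451e-01  3.82071299e-01  2.76107474e-04]
```

View pics/w4.png

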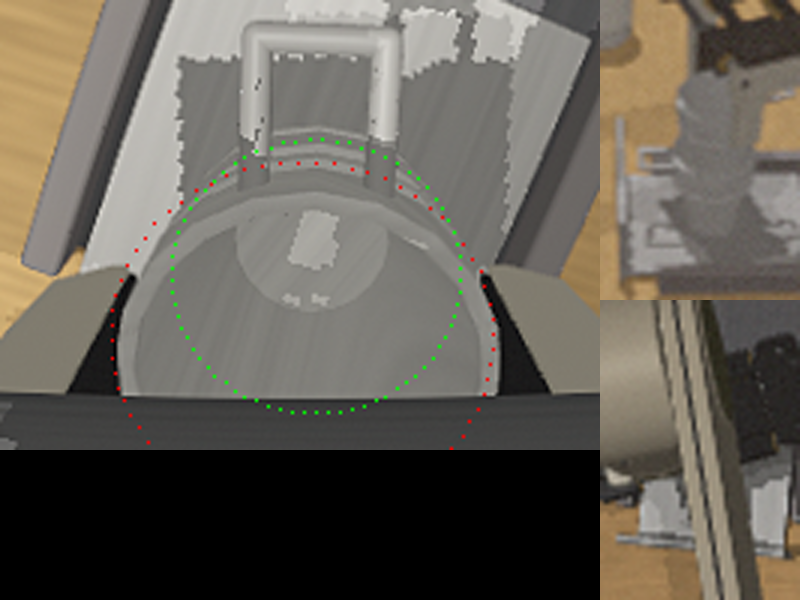

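Request:
{"api": "apply_moves", "payload": {"steps": [0.1,0,0.2,0,1,0.2,0,0.5,0,1,0.2,-0.05,0.8,0,1,0.2,-0.1,1.1,0,1,0.2,-0.15,1.3,0,1], "force": 8}}

```text
time: 9.38
tcp_pos: [577.7, 180.4, 113.9]
tcp_rot: [2.534, -1.856, -0.001]
wrist_force: [-3.0, 0.1, 1.2]
opening: 0.672
```

Request:
{"api": "apply_moves", "payload": {"steps": [0,0,0,0,1,0,0,0,0,1]}}

```text
time: 9.55
tcp_pos: [577.8, 180.4, 114.0]
tcp_rot: [2.534, -1.856, -0.001]
wrist_force: [-0.5, 0.5, -1.0]
opening: 0.672
```

Request:
{"api": "apply_moves", "payload": {"steps": [0,0,0.2,0,1,0,0,0.4,0,1,0,0,0.6,0,1,0,0,0.8,0,1,0,0,0.8,0,1]}}

```text
time: 9.97
tcp_pos: [577.8, 180.3, 105.9]
tcp_rot: [2.534, -1.856, -0.0]
wrist_force: [-0.3, 0.4, 0.1]
opening: 0.673
```

Request:
{"api": "apply_moves", "payload": {"steps": [0,0,0.1,0,1,0,0,0.2,0,1,0,0,0.2,0,1]}}

```text
time: 10.22
tcp_pos: [577.9, 180.3, 104.3]
tcp_rot: [2.534, -1.856, -0.0]
wrist_force: [-1.5, -0.2, 1.3]
opening: 0.673
```

Request:
{"api": "apply_moves", "payload": {"steps": [0,0,0.1,0,1,0,0,0.2,0,1,0,0,0.2,0,1]}}

```text
time: 10.47
tcp_pos: [578.6, 180.2, 103.3]
tcp_rot: [-2.534, 1.856, -0.002]
wrist_force: [-1.9, -1.2, 5.0]
opening: 0.672
```

```bash
python3 - <<'E'
from h import *
a=optics.camera("side"); w=optics.camera("wrist")
im=np.zeros((600,800,3),np.uint8)
im[:,:400]=cv2.resize(a[130:205,265:315],(400,600),interpolation=2)
im[:300,400:]=cv2.resize(w[150:300,180:380],(400,300),interpolation=2)
cv2.imwrite("pics/w5.png",im); print(readout.read_state()["wrist_force"])
E
```

```text
[-2.10253981 -1.06162311  6.37494626]
```

View pics/w5.png

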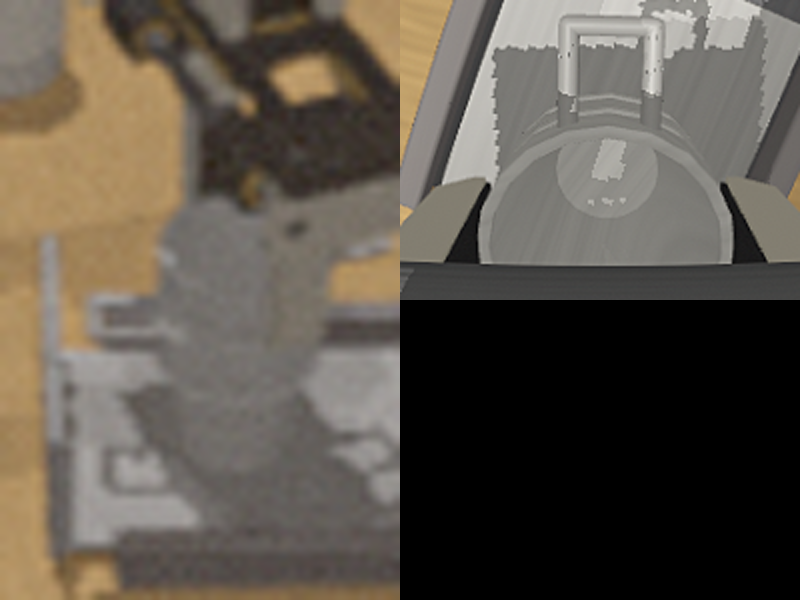

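Request:
{"api": "apply_moves", "payload": {"steps": [0,0,0,0,0,0,0,0,0,-0.5,0,0,0,0,-1,0,0,0,0,-1,0,0,0,0,-1]}}

```text
time: 10.98
tcp_pos: [577.9, 180.3, 102.2]
tcp_rot: [2.534, -1.856, -0.0]
wrist_force: [-0.3, 0.1, -0.5]
opening: 0.909
```

Request:
{"api": "apply_moves", "payload": {"steps": [0,0,-1,0,-1,0,0,-3,0,-1,0,0,-6,0,-1,0,0,-9,0,-1,0,0,-12,0,-1]}}

```text
time: 11.4
tcp_pos: [577.7, 180.3, 224.3]
tcp_rot: [2.534, -1.856, -0.0]
wrist_force: [0.6, -0.1, -1.1]
opening: 0.995
```

```bash
python3 - <<'E'
from h import *
from scipy.optimize import least_squares
np.set_printoptions(precision=1,suppress=True)
s=readout.read_state(); print(s["tcp_pos"],s["wrist_force"])
k=optics.get_calibration("wrist"); w=optics.camera("wrist"); a=optics.camera("side"); cv2.imwrite("pics/w6raw.png",w);cv2.imwrite("pics/s6raw.png",a)
np.savez("k6.npz",**k)
for d in nets.regions_of("wrist","cup")[:2]:
    r=d["region"]; ys,xs=np.where(r); print(d["p"],xs.min(),xs.max(),ys.min(),ys.max())
T=np.array([574.3,178.2])
for z,r,c in ((106,32,(0,0,255)),(38,17.3,(255,0,0)),):
  for q in np.linspace(0,2*np.pi,90):
    P=np.array([T[0]+r*np.cos(q),T[1]+r*np.sin(q),z])
    cv2.circle(w,tuple(int(v) for v in np.round(proj("wrist",P,k))),0,c,-1)
    cv2.circle(a,tuple(int(v) for v in np.round(proj("side",P))),0,c,-1) if z>100 else 0
u=proj("wrist",[T[0],T[1],90],k).astype(int); print(u)
x0=np.clip(u[0]-60,0,440);y0=np.clip(u[1]-75,0,270)
print(x0,y0)
im=np.zeros((600,800,3),np.uint8)
im[:,:480]=cv2.resize(w[y0:y0+150,x0:x0+120],(480,600),interpolation=2)
im[:480,480:]=cv2.resize(a[130:205,265:315],(320,480),interpolation=2)
cv2.imwrite("pics/w6.png",im)
E
```

```text
[577.7 180.3 224.3] [ 0.6 -0.1 -1.1]
0.73 246 321 146 249
[282 210]
222 135
```

View pics/w6.png

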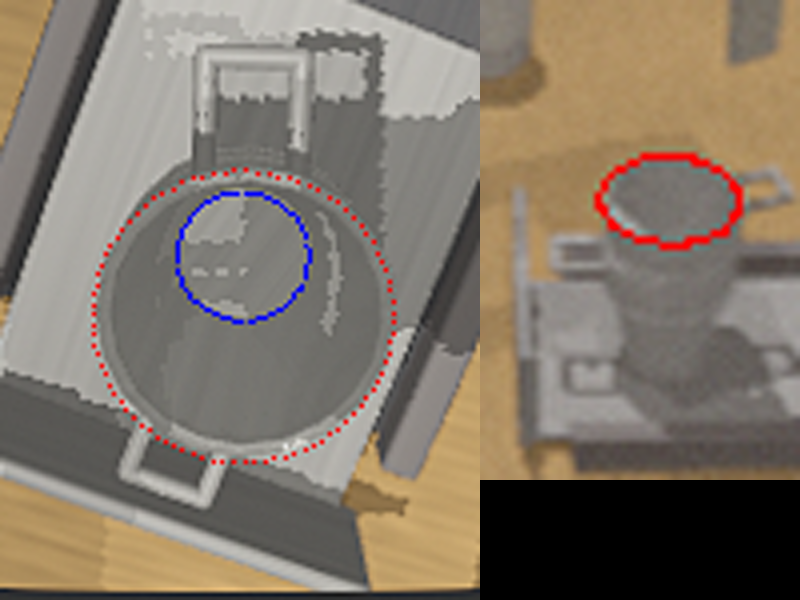

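Request:
{"api": "apply_moves", "payload": {"steps": [-0.8,2.1,0,5,0,-1.5,4.2,0,10,1,-2.2,6.4,0,15,1,-3,8.5,0,21,1,-3.7,10.6,0,21,1]}}

```text
time: 11.97
tcp_pos: [464.0, 183.5, 221.2]
tcp_rot: [2.145, -2.293, -0.002]
wrist_force: [0.0, -0.6, -0.2]
opening: 0.69
```

Request:
{"api": "apply_moves", "payload": {"steps": [0,0,0,0,1,0,0,0,0,1,0,0,0,0,1,0,0,0,0,1,0,0,0,0,1]}}

```text
time: 12.38
tcp_pos: [466.4, 183.5, 222.2]
tcp_rot: [2.153, -2.287, -0.0]
wrist_force: [-0.6, -0.2, -0.3]
opening: 0.334
```

```bash
python3 - <<'E'
from h import *
np.set_printoptions(precision=2,suppress=True)
s=readout.read_state(); print(s["tcp_pos"],s["tcp_rot"],s["opening"],totool([466,185,55]), totool([502.5,182.5,55]))
print(R.from_rotvec(s["tcp_rot"]).as_matrix()[:,0])
E
```

```text
[466.39 183.5  222.25] [ 2.15 -2.29 -0.  ] 0.3341071287902642 [-0.15  0.04 16.72] [-0.12 -3.61 16.72]
[-0.06 -1.    0.  ]
```

Request:
{"api": "apply_moves", "payload": {"steps": [-0.1,0.2,4,0,1,-0.1,0.2,8,0,1,-0.1,0.2,12,0,1,-0.1,0.2,15,0,1,-0.1,0.2,16.7,0,1]}}

```text
time: 12.8
tcp_pos: [461.4, 183.8, 50.7]
tcp_rot: [2.15, -2.283, -0.004]
wrist_force: [-1.6, -0.6, -0.0]
opening: 0.015
```

Request:
{"api": "apply_moves", "payload": {"steps": [0,0,0,0,1,0,0,0,0,1,0,0,0,0,1,0,0,0,0,1,0,0,0,0,1]}}

```text
time: 13.22
tcp_pos: [465.4, 185.2, 57.4]
tcp_rot: [-2.152, 2.285, -0.002]
wrist_force: [-0.3, -0.2, 0.1]
opening: 0.004
```

Request:
{"api": "apply_moves", "payload": {"steps": [0,-0.5,0,0,1,0,-1,0,0,1,0,-1.5,0,0,1,0,-2,0,0,1,0,-2.3,0,0,1]}}

```text
time: 13.63
tcp_pos: [487.7, 183.3, 55.6]
tcp_rot: [-2.153, 2.287, -0.001]
wrist_force: [0.0, 0.4, 0.6]
opening: 0.004
```

Request:
{"api": "apply_moves", "payload": {"steps": [0,-0.2,0,0,1,0,-0.4,0,0,1,0,-0.6,0,0,1,0,-0.8,0,0,1,0,-1,0,0,1]}}

```text
time: 14.05
tcp_pos: [496.3, 182.8, 55.2]
tcp_rot: [2.153, -2.286, -0.001]
wrist_force: [-3.5, -1.5, 1.4]
opening: 0.009
```

Request:
{"api": "apply_moves", "payload": {"steps": [0,-0.3,0,0,1,0,-0.6,0,0,1,0,-0.9,0,0,1,0,-1.2,0,0,1,0,-1.5,0,0,1]}}

```text
time: 14.47
tcp_pos: [511.8, 181.8, 55.2]
tcp_rot: [2.153, -2.287, -0.0]
wrist_force: [-2.1, -0.7, 0.7]
opening: 0.007
```

Request:
{"api": "apply_moves", "payload": {"steps": [0,-0.3,0,0,1,0,-0.6,0,0,1,0,-0.9,0,0,1,0,-1.2,0,0,1,0,-1.5,0,0,1]}}

```text
time: 14.88
tcp_pos: [526.8, 180.8, 55.2]
tcp_rot: [2.153, -2.287, -0.0]
wrist_force: [-2.5, -0.9, 0.1]
opening: 0.008
```

Request:
{"api": "apply_moves", "payload": {"steps": [0,-0.3,0,0,1,0,-0.6,0,0,1,0,-0.9,0,0,1,0,-1.2,0,0,1,0,-1.5,0,0,1]}}

```text
time: 15.3
tcp_pos: [541.9, 180.0, 55.3]
tcp_rot: [2.154, -2.287, -0.0]
wrist_force: [-3.1, -0.6, -0.9]
opening: 0.006
```

Request:
{"api": "apply_moves", "payload": {"steps": [0,-0.3,0,0,1,0,-0.6,0,0,1,0,-0.9,0,0,1,0,-1.2,0,0,1,0,-1.5,0,0,1]}}

```text
time: 15.72
tcp_pos: [556.9, 179.2, 55.4]
tcp_rot: [2.154, -2.287, -0.0]
wrist_force: [-2.8, -1.6, -1.8]
opening: 0.005
```

Request:
{"api": "apply_moves", "payload": {"steps": [0,-0.2,0,0,1,0,-0.4,0,0,1,0,-0.6,0,0,1,0,-0.8,0,0,1,0,-1,0,0,1]}}

```text
time: 16.13
tcp_pos: [566.8, 178.6, 55.5]
tcp_rot: [-2.154, 2.287, -0.0]
wrist_force: [-2.7, -1.4, -1.4]
opening: 0.007
```

Request:
{"api": "apply_moves", "payload": {"steps": [0,-0.2,0,0,1,0,-0.4,0,0,1,0,-0.6,0,0,1,0,-0.8,0,0,1]}}

```text
time: 16.47
tcp_pos: [574.8, 178.1, 55.5]
tcp_rot: [-2.154, 2.287, -0.0]
wrist_force: [-2.9, -1.1, -1.3]
opening: 0.008
```

Request:
{"api": "apply_moves", "payload": {"steps": [0,-0.2,0,0,1,0,-0.4,0,0,1,0,-0.6,0,0,1]}}

```text
time: 16.72
tcp_pos: [580.1, 177.8, 55.4]
tcp_rot: [2.153, -2.286, -0.002]
wrist_force: [-15.7, -1.5, 11.7]
opening: 0.008
```

Request:
{"api": "apply_moves", "payload": {"steps": [0,-0.15,0,0,1,0,-0.3,0,0,1,0,-0.45,0,0,1]}}

```text
time: 16.97
tcp_pos: [580.3, 177.7, 55.4]
tcp_rot: [2.148, -2.28, -0.011]
wrist_force: [-37.7, -2.4, 28.2]
opening: 0.004
```

Request:
{"api": "apply_moves", "payload": {"steps": [0,-0.15,0,0,1,0,-0.3,0,0,1]}}

```text
time: 17.13
tcp_pos: [580.3, 177.8, 55.4]
tcp_rot: [2.146, -2.276, -0.017]
wrist_force: [-53.9, -2.2, 41.4]
opening: 0.004
```

Request:
{"api": "apply_moves", "payload": {"steps": [0,0.4,0,0,1,0,0.8,0,0,1,0,1.3,0,0,1,0,2.5,0,0,1,0,4,0,0,1]}}

```text
time: 17.55
tcp_pos: [549.4, 179.9, 56.3]
tcp_rot: [-2.151, 2.285, -0.002]
wrist_force: [0.9, -0.1, -0.1]
opening: 0.004
```

Request:
{"api": "apply_moves", "payload": {"steps": [0,2,0,0,1,0,4,-2,0,1,0,6,-5,0,1,0,8,-9,0,1,0,8,-13,0,1]}}

```text
time: 17.97
tcp_pos: [464.9, 184.5, 183.9]
tcp_rot: [2.153, -2.284, -0.003]
wrist_force: [0.1, -0.4, 0.4]
opening: 0.001
```

```bash
python3 - <<'E'
from h import *
np.set_printoptions(precision=1,suppress=True)
s=readout.read_state(); print(s["tcp_pos"],s["wrist_force"])
a=optics.camera("side"); t=optics.camera("top")
T=np.array([574.3,178.2])+86*np.array([np.cos(np.radians(-3.6)),np.sin(np.radians(-3.6))]); print(T)
T0=T
for z,r,c in ((106,32,(0,0,255)),):
  for q in np.linspace(0,2*np.pi,90):
    P=np.array([T[0]+r*np.cos(q),T[1]+r*np.sin(q),z])
    for n,i in (("side",a),("top",t)): cv2.circle(i,tuple(int(v) for v in np.round(proj(n,P))),0,c,-1)
im=np.zeros((600,800,3),np.uint8)
im[:300,:400]=cv2.resize(a[130:205,265:365],(400,300),interpolation=2)
im[300:,:400]=cv2.resize(t[120:220,170:303],(400,300),interpolation=2)
im[:300,400:]=cv2.resize(a,(400,300)); im[300:,400:]=cv2.resize(t,(400,300))
cv2.imwrite("pics/f.png",im)
E
```

```text
[464.9 184.5 183.9] [ 0.1 -0.4  0.4]
[660.1 172.8]
```

View pics/f.png

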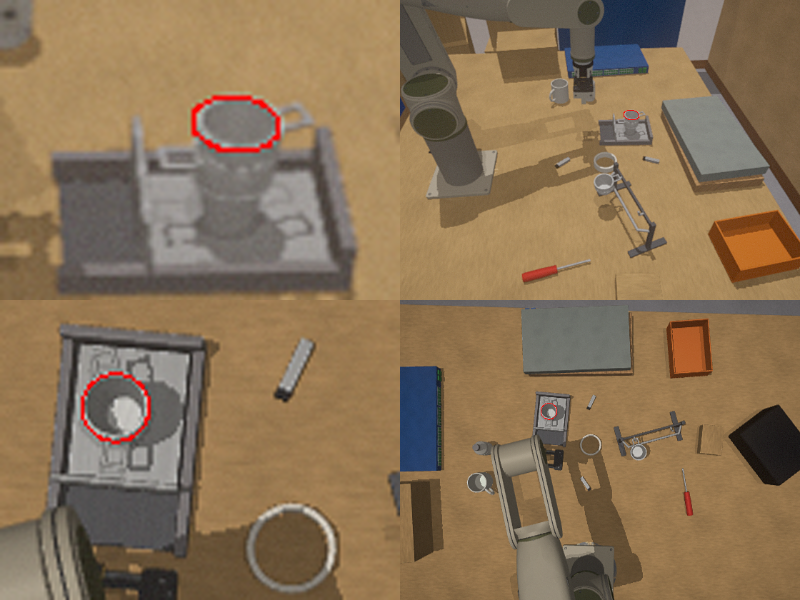

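Request:
{"api": "apply_moves", "payload": {"steps": [0,0,0,0,1,0,0,0,0,1]}}

```text
time: 18.23
tcp_pos: [468.7, 184.6, 184.4]
tcp_rot: [-2.153, 2.286, -0.001]
wrist_force: [0.1, -0.3, 0.6]
opening: 0.005
```

```bash
python3 -c "
from station import workorder
print(workorder.hand_in())"
```

```text
the job is handed in; nothing more can be done
None
```

I lifted the deep cup off its hook, nested it in the tray cup and let go. I then pushed the tray about 86 mm to its stop, backed the gripper clear and handed the job in at about 18 s.

**Last checks:**
- **Nesting:** the cup's mouth matched the fully nested position (106 mm above the bench) in the wrist and side views after release. It matched again in the side and top views after the push. That fit is only good to about 1–2 mm. About 5–6 N of upward force when it reached depth also suggests the bead is resting on the lower rim.
- **Tray:** it stopped moving at the end of the push, and the picture shows the tray against its back wall.
- **Everything else:** the shallow cup is still hanging, and the loose items look undisturbed.
- **Robot:** the gripper is clear, with wrist force near zero.

**What did not go cleanly:**
- **Final push too hard:** the slide itself took about 3 N. I sent the last small pushes without waiting for each force reading, so the fingertips pressed on the stopped tray with about 54 N sideways and 41 N upward (68 N combined). That is under the 120 N wrist limit but not as gentle as asked. As far as I can tell only the fingertips touched the tray, not the gripper's body.
- **Cup tilted in the grip:** it leaned about 4° while being carried and straightened as it went into the tray cup.

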